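Eject the backup cartridge and catch it in the bay mouth

TASK

Press the eject key of the cartridge dock with one fingertip, and have the other finger standing a few centimetres in front of the cartridge so that it stops the cartridge as it pops out. The cartridge should be left sticking out of the bay by about half its length, lying still and level and still carried by the dock, with the key up again and the hand taken away. Do not grip or lift the cartridge, do not let it slide out onto the desk, and leave everything else on the desk where it is.

Things in the scene. Friction and masses are not known exactly. Their poses are not given: they have to be found in the camera images.
- dock: Dock for removable disk cartridges, light grey, fixed: a flat housing 150 mm deep, 96 wide, 56 tall, vent slots on its roof. Origin on the desk under the middle of the bay's mouth. Its -x axis points straight out of the bay (the way the cartridge pops out), the housing runs from x = 0 to +150 mm; +y points to the eject key's side, z up.
- bay_mouth (a point): Middle of the front edge of the bay floor, 26 mm above the desk, on the dock (same axes). The floor ends here; in front is only the bare desk, 26 mm lower. Beside the bay, at y = 48 to 78 mm and x = -50 to 70 mm of the dock, a low pod 26 mm tall carries the eject key.
- key_top (a point): Middle of the top of the eject key (moves with it), at x = -31, y = 63 mm of the dock and 38 mm above the desk while up. The key is a grey rectangular cap, 30 mm along the dock's x by 24 mm along y, with a dark triangle and bar on its top, standing 12 mm proud of the pod.
- eject_key (a joint): How far the eject key is pressed straight down, m: 0 up, 0.008 at its stop. Sprung, 2 N at the top to 4.5 N at the stop, plus up to 8 N of rub while its catch holds the cartridge. The catch is a tooth in front of the cartridge's corner on the key side: it lets go at about 5 mm of travel. The key rises when released.
- cart_front (a point): Middle of the front face of the loaded cartridge, on the cartridge (its x points into the dock, y to the key's side, z up). The face is 82 mm wide and reaches from 26 to 48 mm above the desk. Latched, it stands 15 mm in front of the bay's mouth (x = -15, y = 0 of the dock).
- cart_mid (a point): Centre of the loaded cartridge, 56 mm behind its front face: a loose dark grey block, about 0.16 kg, 112 mm long, 22 tall, 72 wide, its front 12 mm 82 wide. It lies level on the bay floor, with 2 mm of air under the roof.
- ejector (a joint): Travel of the spring plate behind the cartridge, m: 0 latched, 0.028 at its end. It pushes with about 11 N, falling to 6 N, and throws the cartridge out within about 0.1 s; past 28 mm the cartridge coasts, and if nothing stands in its way slides out onto the desk. Stopped earlier, it is still under push and shoots on when let go; stopped 30 to 55 mm beyond its latched place it stays.
- spare: Bystander: a second, identical cartridge lying on the desk (112 x 82 x 22 mm); origin at the middle of its underside.
- stapler: Bystander: a red desk stapler, 130 x 36 x 58 mm; origin at the middle of its underside.
- mouse: Bystander: a dark computer mouse, 98 x 58 x 34 mm; origin at the middle of its underside.
- mug: Bystander: a white mug, 82 mm across and 92 mm tall, with a handle; origin at the middle of its underside.
- marker: Bystander: a white marker pen lying flat, 137 mm long and 17 mm thick; origin at its middle, on the desk.
- pen_pot: Bystander: a black pen pot, 80 mm across and 98 mm tall, its pens reaching up to 170 mm; origin at the middle of its underside.
- punch: Bystander: a black two-hole paper punch, 105 x 85 x 73 mm; origin at the middle of its underside.
Not all that is in view belongs to the job. What is shaped like the part that bears cart_front but turquoise is not meant. Of the things that look like the dock, take the one that is farthest from the robot's base at the start.

How it is judged:
By the outcome, as a careful person would: the job done as asked, in the order asked, and still so for the second after the job is handed in, with the robot touching nothing.
It also fails if it takes over 32 s, if anything falls off the work surface, if the arm or the gripper's body presses on something with over 40 N, if the wrist force passes 120 N, or if a joint passes its speed limit or range.

ROBOT

A 7-joint arm with a two-finger parallel gripper is mounted at the origin on the work surface. World frame = base frame: x ahead of the robot, y to its left, z up, the work surface at z = 0. Lengths are in mm, angles in degrees, forces in N, time in s.
With the tool pointing down it reaches from about 400 to 925 mm from the base axis. Payload 4.1 kg.
Tool frame: the origin (TCP) lies at the very end of the fingers, on their centre line; the grasp point (between the pads) lies 19 mm behind it (ctrl.tcp_to_grasp is the distance from the TCP to the grasp point, in mm); z points along the fingers, y is the direction in which the jaws open and shut (so a half turn about z gives the same grasp; the last joint's range is limited). The gripper opens to 85 mm and grips with 20 to 120 N. Pads are 22 mm wide; open, the fingers measure 114 mm over their backs; the gripper's body (76 mm by 85 mm) begins 54 mm behind the grasp point. The pads swing forward as they close: fully open they stand 13 mm farther back than shut.
Start: joints at [58.155, 22.827, 2.584, 88.041, -1.071, 69.15, -2.905], TCP at [286.741, -583.372, 231.347] pointing down, gripper open.
Joint ranges: [-161.44, 161.44], [-28.35, 127.94], [-78.24, 83.42], [0, 140.83], [-78.03, 258.03], [13.02, 114.36], [-168.23, 168.23]. Speed limits (degrees/s): [147.25, 147.25, 180, 180, 180, 180, 180].

INTERFACE

Orientations are given as [roll, pitch, yaw] about the fixed x, y, z axes, in that order (R = Rz(yaw) Ry(pitch) Rx(roll)).
In Python, from workcell import ctrl, fingers, solver, grab_frame, get_calibration, order, finder, status gives the robot as it stands. The module is installed in compiled form; this text tells all that it offers. Calls block until the motion is done:
- ctrl.movep(position, orientation): joint-space move of the TCP to a pose.
- ctrl.line_to(position, orientation=None, speed=150, stop_force=None): straight line of the TCP; orientation=None keeps the orientation; speed is the mean speed in mm/s. With stop_force (N) it stops when the force on the tool has changed by that much, and returns True; else False.
- ctrl.goto_joints(angles): joint-space move.
- fingers.open_gripper() and fingers.close(squeeze=None): open the fingers fully, or close them until they stop; squeeze is the grip in N (None keeps the last).
- ctrl.wait(seconds).
- solver.inverse_kinematics(position, orientation): joint angles nearest the present ones, or None.
- grab_frame(name): name is "scene" or "top"; returns (picture, depth): 420x560x3 uint8, red, green, blue; 420x560 float32, mm along the optical axis (not along the pixel's ray), 0 where there is no reading.
- get_calibration(name): a dict with "fx", "fy", "cx", "cy" (pixels), "k1" (the pictures are not rectified: a ray, as slopes to the right and down, at radius r is drawn at 1 + k1 r^2 times it, then the intrinsics apply), "camera_from_world" (4x4, takes a point from world to camera coordinates). Camera axes: x right, y up, looking along -z (the intrinsics and any distortion apply to the point x, -y, -z); pixel columns grow to the right and rows downward; lengths in mm; the calibration is good to about 2 mm. A picture is of the moment at which its call begins. get_calibration takes no time and is no camera call.
A pose or a line that the arm cannot do raises ctrl.IKError and nothing moves.
- order.close_job(): hands the job in, once; it reports no verdict.
Trained networks look in the newest picture that a camera, given by its name, has taken for a name from the list of things; names that differ only in an ending like _2 or _b are one class to them, and where a whole thing is asked for, a point or a joint stands for the part that bears it (a point fixed in the world has none). Each returns a list of dicts, best first, with "p" (0 to 1); they miss things now and then, are a little off and sometimes report something else, mostly with a low value. They report only what shows in the picture. A call takes as long as a camera call. They do not tell look-alikes from the thing itself.
- finder.recognise(camera, name): "box" ([left, top, right, bottom] in pixels, round what is visible of it).
- finder.spot_point(camera, name): "point" ([column, row] in pixels: a listed point, or the origin of a listed thing).
Readings, each from a call of its own:
- status.current_time(): time.
- status.current_joint_positions(): joint angles.
- status.current_qd(): joint speeds.
- status.current_tau(): joint torques, N m.
- status.current_eef_pos(): TCP position.
- status.current_ee_rot(): TCP orientation.
- status.current_contact_force(): force on the tool from outside, world axes, zero at the start.
- status.current_moment(): the same for the moment, N m.
- status.current_finger_gap(): opening from 0.0 (shut) to 1.0 (fully open).
Only numpy, scipy, OpenCV 4.12 (cv2) and the standard library are available. Lean on these libraries where they do the work, as an engineer would, in place of code of your own. Each camera call takes 0.05 s, during which the arm holds its last target.

## Working session

There is one attempt and no reset: what is moved stays moved. The work goes in short steps, each a Python script; the robot and the scene stay as the last script left them, time stands still between calls to the robot, and variables do not carry over. Pictures are saved under pics/ and viewed, and the job is handed in when it is done.

```bash
mkdir -p pics
cat > h.py <<'E'
import numpy as np, cv2
from workcell import *
def save(n,f):
    p,d=grab_frame(n); cv2.imwrite(f,p[:,:,::-1]); np.save(f[:-4]+'_d.npy',d); return p,d
def ray(n,u,v):
    c=get_calibration(n); K=np.array([[c['fx'],0,c['cx']],[0,c['fy'],c['cy']],[0,0,1.]])
    a=cv2.undistortPoints(np.array([[[u,v]]],float),K,np.array([c['k1'],0,0,0.]))[0,0]
    M=np.linalg.inv(np.array(c['camera_from_world']))
    return M[:3,3],M[:3,:3]@np.array([a[0],-a[1],-1.])
def atz(n,u,v,z):
    o,d=ray(n,u,v); return o+d*(z-o[2])/d[2]
def atd(n,u,v,dep):
    o,d=ray(n,u,v); return o+d*dep
def proj(n,P):
    c=get_calibration(n);M=np.array(c['camera_from_world']);q=M[:3,:3]@np.array(P)+M[:3,3]
    x,y=q[0]/-q[2],-q[1]/-q[2];s=1+c['k1']*(x*x+y*y)
    return c['fx']*x*s+c['cx'],c['fy']*y*s+c['cy']
E
python3 - <<'E'
from h import *
for n in('scene','top'):
    save(n,f'pics/{n}0.png')
    for t in('dock','bay_mouth','key_top','cart_front','cart_mid'):
        print(n,t,[(np.round(r['point']),round(r['p'],2)) for r in finder.spot_point(n,t)][:5])
    print([(np.round(r['box']),round(r['p'],2)) for r in finder.recognise(n,'dock')][:4])
print(status.current_time())
E
```

```text
scene dock [(array([385., 149.]), 0.75), (array([222., 233.]), 0.64)]
scene bay_mouth [(array([218., 226.]), 0.85), (array([386., 145.]), 0.56)]
scene key_top [(array([236., 242.]), 0.71), (array([399., 160.]), 0.66), (array([170., 198.]), 0.2)]
scene cart_front [(array([146., 306.]), 0.89), (array([227., 223.]), 0.43)]
scene cart_mid [(array([124., 308.]), 0.68)]
[(array([335., 120., 401., 168.]), 0.86), (array([162., 208., 242., 256.]), 0.57)]
top dock [(array([122., 307.]), 0.94)]
top bay_mouth [(array([117., 301.]), 0.95), (array([341., 198.]), 0.77), (array([341., 198.]), 0.55)]
top key_top [(array([325., 168.]), 0.72), (array([115., 276.]), 0.44)]
top cart_front [(array([274., 242.]), 0.66), (array([333., 198.]), 0.58), (array([411., 116.]), 0.56)]
top cart_mid []
[(array([107., 264., 189., 342.]), 0.92), (array([318., 166., 410., 221.]), 0.55)]
0.7
```

View pics/scene0.png

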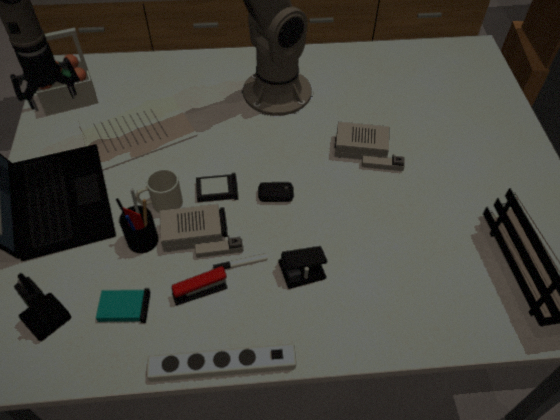

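View pics/top0.png

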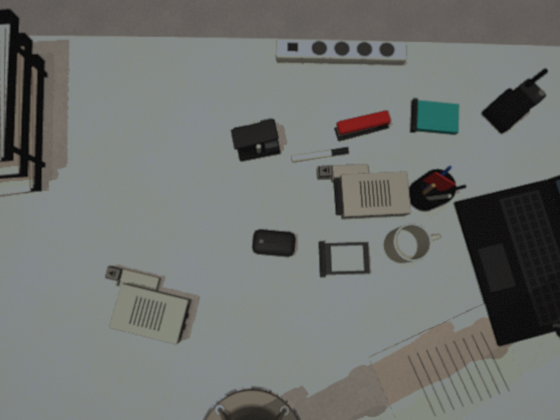

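Run:
```python
from h import *
for n,L in(('scene',[(385,149),(222,233)]),('top',[(122,307),(341,198)])):
    for u,v in L: print(n,u,v,atz(n,u,v,0).round(),atz(n,u,v,26).round())
    c=get_calibration(n);print(c['fx'],np.linalg.inv(c['camera_from_world'])[:3,3].round(), np.array(c['camera_from_world']).round(2))
```

```text
scene 385 149 [277. 299.   0.] [302. 290.  26.]
scene 222 233 [ 544. -192.    0.] [ 563. -190.   26.]
542.0864922226258 [1376. -128. 1164.] [[ 9.0000e-02  1.0000e+00  1.0000e-02 -1.1490e+01]
 [-7.9000e-01  6.0000e-02  6.1000e-01  3.8648e+02]
 [ 6.1000e-01 -6.0000e-02  7.9000e-01 -1.7646e+03]
 [ 0.0000e+00  0.0000e+00  0.0000e+00  1.0000e+00]]
top 122 307 [281. 300.   0.] [283. 292.  26.]
top 341 198 [ 541. -198.    0.] [ 536. -194.   26.]
460.19414497251233 [ 341.  -35. 1066.] [[ 1.0000e-02 -1.0000e+00  1.0000e-02 -5.1450e+01]
 [ 9.9000e-01  2.0000e-02  1.7000e-01 -5.1697e+02]
 [-1.7000e-01  1.0000e-02  9.9000e-01 -9.9172e+02]
 [ 0.0000e+00  0.0000e+00  0.0000e+00  1.0000e+00]]
```

The target is the dock at top (373,195), scene (193,228). It is farther from the base than the other one and holds a dark cartridge whose front is at top (339,195). I'll zoom in to refine its pose.

Run:
```python
import cv2
a=cv2.imread('pics/top0.png')[140:240,280:440]; cv2.imwrite('pics/tc.png',cv2.convertScaleAbs(cv2.resize(a,(800,500),interpolation=cv2.INTER_CUBIC),alpha=1.5))
a=cv2.imread('pics/scene0.png')[190:290,140:280]; cv2.imwrite('pics/sc.png',cv2.convertScaleAbs(cv2.resize(a,(784,560),interpolation=cv2.INTER_CUBIC),alpha=1.8))
```

```text
(no output)
```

View pics/tc.png

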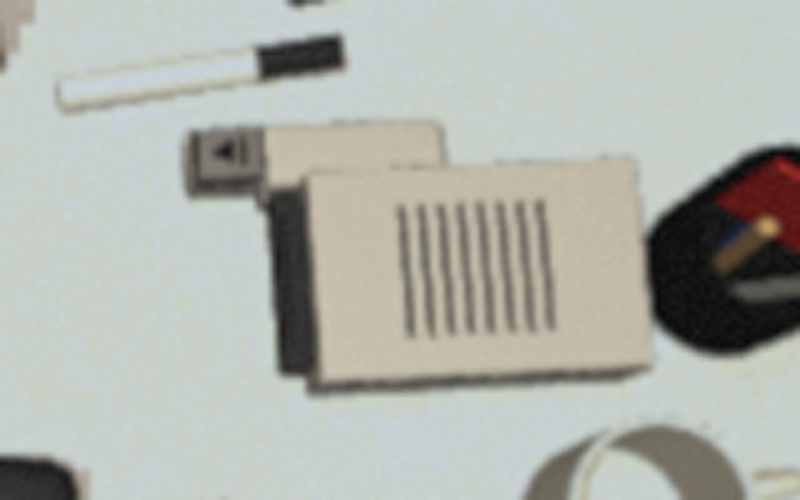

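View pics/sc.png

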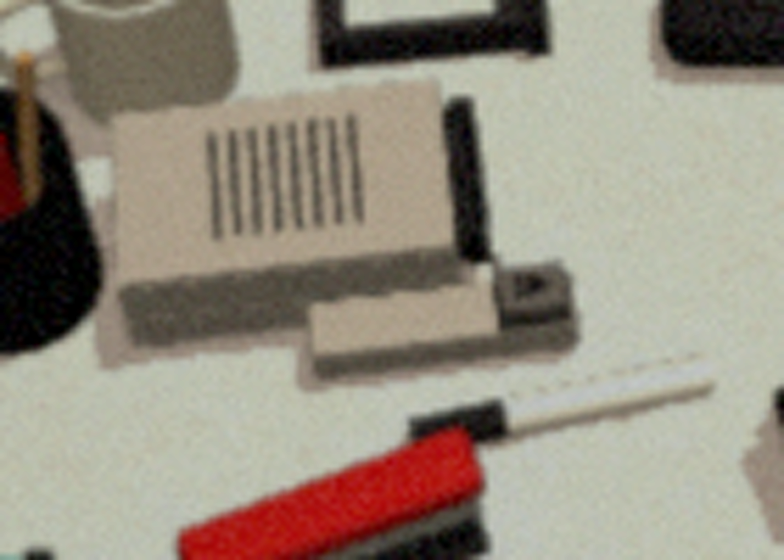

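```bash
cat > fit.py <<'E'
from h import *
from scipy.optimize import least_squares
T=[((0,48,56),(303,175)),((0,-48,56),(316,380)),((150,48,56),(636,158)),((150,-48,56),(652,369)),((70,78,26),(440,122)),((-31,63,38),(228,153)),((-15,-41,48),(282,373))]
S=[((0,-48,56),(440,82)),((150,-48,56),(112,113)),((150,48,56),(122,283)),((0,48,56),(462,247)),((-46,75,38),(573,312)),((-46,51,38),(562,262)),((70,78,26),(315,353)),((-15,-41,48),(470,98)),((-16,75,38),(500,322))]
obs=[('top',P,((u+.5)/5-.5+280,(v+.5)/5-.5+140)) for P,(u,v) in T]+[('scene',P,((u+.5)/5.6-.5+140,(v+.5)/5.6-.5+190)) for P,(u,v) in S]
def W(p,P):
    c,s=np.cos(p[2]),np.sin(p[2]); return [p[0]+c*P[0]-s*P[1],p[1]+s*P[0]+c*P[1],P[2]]
def res(p,ns=('top','scene')): return np.concatenate([np.subtract(proj(n,W(p,P)),o) for n,P,o in obs if n in ns])
if __name__=='__main__':
    for ns in(('top','scene'),('top',),('scene',)):
        r=least_squares(res,[540,-195,-1.57],args=(ns,),loss='soft_l1'); print(ns,r.x[:2].round(1),np.degrees(r.x[2]).round(2),res(r.x,ns).reshape(-1,2).round(1).tolist())
        for P in((-31,63,38),(-15,0,37)): print(np.round(W(r.x,P),1))
E
python3 fit.py
```

```text
('top', 'scene') [ 537.3 -192.1] -86.78 [[0.4, -0.6], [0.7, 0.4], [-0.4, 0.3], [0.3, -0.1], [0.0, -0.7], [0.4, -0.3], [0.0, -0.5], [0.5, -0.7], [0.7, 0.1], [-0.5, 0.2], [-0.4, -0.3], [-0.4, -1.0], [0.6, 0.1], [-0.4, 0.7], [1.4, -0.1], [0.7, -1.4]]
[ 598.5 -157.6   38. ]
[ 536.5 -177.1   37. ]
('top',) [ 536.8 -191.6] -86.71 [[0.2, -0.4], [0.5, 0.7], [-0.6, 0.4], [0.1, 0.1], [-0.2, -0.5], [0.1, -0.0], [-0.2, -0.2]]
[ 597.9 -157.1   38. ]
[ 536.  -176.6   37. ]
('scene',) [ 538.  -192.7] -86.75 [[0.3, -0.4], [0.5, 0.3], [-0.8, 0.5], [-0.6, -0.0], [-0.6, -0.8], [0.4, 0.3], [-0.6, 0.9], [1.1, 0.1], [0.4, -1.2]]
[ 599.2 -158.2   38. ]
[ 537.2 -177.7   37. ]
```

```bash
cat > plan.py <<'E'
from fit import *
p=least_squares(res,[540,-195,-1.57],loss='soft_l1').x
A=np.array([-31,67.]);L=100;bx=-70.
B=np.array([bx,A[1]-np.sqrt(L*L-(bx-A[0])**2)])
C=(A+B)/2
def dw(q): return np.array(W(p,[q[0],q[1],0]))[:2]
a,b,c=dw(A),dw(B),dw(C); u=(b-a)/np.linalg.norm(b-a)
out=dw([-1,0])-dw([0,0])
psi=np.degrees(np.arctan2(u[0],-u[1])); psis=[psi,psi-180 if psi>0 else psi+180]
E
python3 - <<'E'
from plan import *
print(A,B,'tcp',c,'A',a,'B',b,psis)
best=None
for y in psis:
  for z in(260,31):
    q=solver.inverse_kinematics([*c,z],[180,0,y]); print(y,z,None if q is None else np.round(q,1))
print(status.current_ee_rot())
for t,(u_,v_) in dict(pot=(433,188),mug=(410,243),punch=(257,138)).items(): print(t,atz('top',u_,v_,50).round())
E
```

```text
[-31.  67.] [-70.         -25.08148565] tcp [ 555.43759902 -140.50578004] A [ 602.49995597 -157.39170787] B [ 508.37524207 -123.61985221] [np.float64(-109.73793702100774), np.float64(70.26206297899226)]
-109.73793702100774 260 [ 59.9  24.8 -66.1  95.4  23.4  75.2 149.8]
-109.73793702100774 31 [ 57.4  45.9 -66.4 107.7  48.8  60.9 130.8]
70.26206297899226 260 [ 26.   14.5 -19.5  96.2   5.1  70.1 -14.4]
70.26206297899226 31 [ 25.6  29.1 -19.9 108.5  13.6  44.7 -21.5]
[1.79991198e+02 4.82015035e-04 2.61812588e+01]
pot [ 558. -401.   50.]
mug [ 432. -343.   50.]
punch [668.   1.  50.]
```

Run:
```python
from plan import *
s=status.current_eef_pos(); ctrl.line_to([s[0],s[1],290],speed=200)
ctrl.movep([*c,260],[180,0,psis[1]])
ctrl.line_to([*c,75],speed=150)
save('scene','pics/s1.png');save('top','pics/t1.png')
print(status.current_time(),status.current_eef_pos(),status.current_contact_force(),status.current_finger_gap())
a=cv2.imread('pics/s1.png')[150:290,140:330]; cv2.imwrite('pics/s1c.png',cv2.convertScaleAbs(cv2.resize(a,None,fx=4,fy=4,interpolation=cv2.INTER_CUBIC),alpha=1.8))
a=cv2.imread('pics/t1.png')[110:250,260:440]; cv2.imwrite('pics/t1c.png',cv2.convertScaleAbs(cv2.resize(a,None,fx=4,fy=4,interpolation=cv2.INTER_CUBIC),alpha=1.5))
for n,o,f in(('scene',(140,150),4),('top',(260,110),4)):
  for nm,q in(('A',A),('B',B)):
    for z in(75,88):
      u_,v_=proj(n,[*dw(q),z]); print(n,nm,z,round((u_-o[0])*f),round((v_-o[1])*f))
```

```text
Traceback (most recent call last):
  File "plan.py", line 2, in <module>
    p=least_squares(res,[540,-195,-1.57],loss='soft_l1').x
      ~~~~~~~~~~~~~^^^^^^^^^^^^^^^^^^^^^^^^^^^^^^^^^^^^^
  File "fit.py", line 8, in res
    def res(p,ns=('top','scene')): return np.concatenate([np.subtract(proj(n,W(p,P)),o) for n,P,o in obs if n in ns])
                                                                      ~~~~^^^^^^^^^^
  File "h.py", line 15, in proj
    c=get_calibration(n);M=np.array(c['camera_from_world']);q=M[:3,:3]@np.array(P)+M[:3,3]
ValueError: time passes only in moves, steps and waits
```

get_calibration is limited in how often it can be called between moves. I'll cache it and hard-code the fitted pose.

```bash
sed -i 's/^p=least.*/p=np.array([537.3,-192.1,np.radians(-86.78)])/' plan.py
python3 - <<'E'
s=open('h.py').read().replace("def save","import functools\nget_calibration=functools.cache(get_calibration)\ndef save",1);open('h.py','w').write(s)
E
cat > look.py <<'E'
from plan import *
def look(k):
  for n,(r0,r1,c0,c1),al in(('scene',(150,290,140,330),1.8),('top',(110,250,260,440),1.5)):
    save(n,f'pics/{n[0]}{k}.png')
    a=cv2.imread(f'pics/{n[0]}{k}.png')[r0:r1,c0:c1]; cv2.imwrite(f'pics/{n[0]}{k}c.png',cv2.convertScaleAbs(cv2.resize(a,None,fx=4,fy=4,interpolation=cv2.INTER_CUBIC),alpha=al))
E
python3 - <<'E'
from look import *
print(p,c)
s=status.current_eef_pos(); ctrl.line_to([s[0],s[1],290],speed=200)
ctrl.movep([*c,260],[180,0,psis[1]])
ctrl.line_to([*c,75],speed=150)
look(1)
print(status.current_time(),status.current_eef_pos(),status.current_contact_force(),status.current_finger_gap())
for n,o,f in(('scene',(140,150),4),('top',(260,110),4)):
  for nm,q in(('A',A),('B',B)):
    for z in(75,88):
      u_,v_=proj(n,[*dw(q),z]); print(n,nm,z,round((u_-o[0])*f),round((v_-o[1])*f))
E
```

```text
[ 537.3        -192.1          -1.51459672] [ 555.38958091 -140.50244653]
4.5083 [ 556.11409304 -140.64508041   75.96488636] [-0.66778554  0.3866894   0.06065686] 1.0013017741706833
scene A 75 378 335
scene A 88 376 323
scene B 75 425 212
scene B 88 424 199
top A 75 270 217
top A 88 273 211
top B 75 209 383
top B 88 211 379
```

View pics/s1c.png

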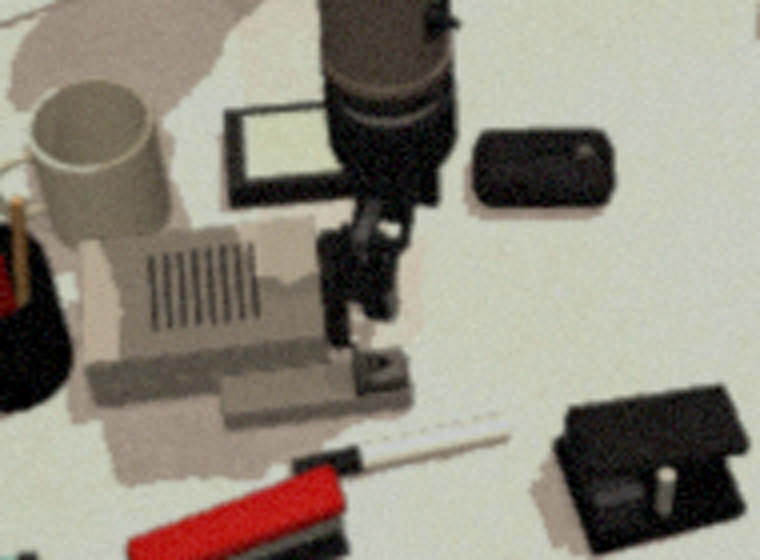

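View pics/t1c.png

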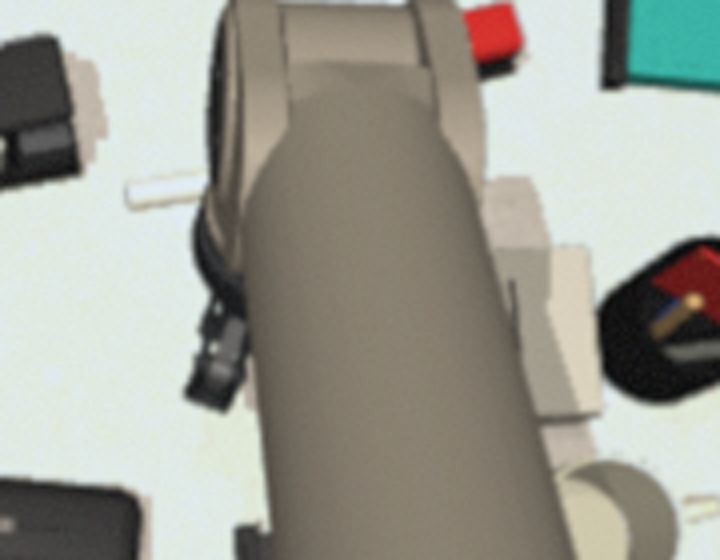

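Scene view: finger A's tip is at crop (378,318), right above the key at (380,365). The tips sit about 13 mm behind the TCP. Top view: finger B is at crop (215,385), in front of the cartridge. Now I'll press, stopping on force.

Run:
```python
from look import *
f0=np.array(status.current_contact_force())
r=ctrl.line_to([*c,44],speed=80,stop_force=15); print(r,status.current_eef_pos(),np.array(status.current_contact_force())-f0)
if not r:
    r=ctrl.line_to([*c,16.5],speed=35,stop_force=28)
    print(r,status.current_eef_pos(),np.array(status.current_contact_force())-f0)
    ctrl.wait(0.3)
    print(status.current_eef_pos(),np.array(status.current_contact_force())-f0,status.current_time())
look(2)
```

```text
False [ 554.98969373 -140.33837767   43.26941147] [-0.6402189  -0.17720381 -0.97580705]
False [ 555.35376142 -140.15473686   16.73376335] [-1.53820162  1.37687596  4.44452245]
[ 555.40571181 -140.13356097   16.74707269] [-1.28426609  0.44257232  6.08623988] 6.275
```

View pics/s2c.png

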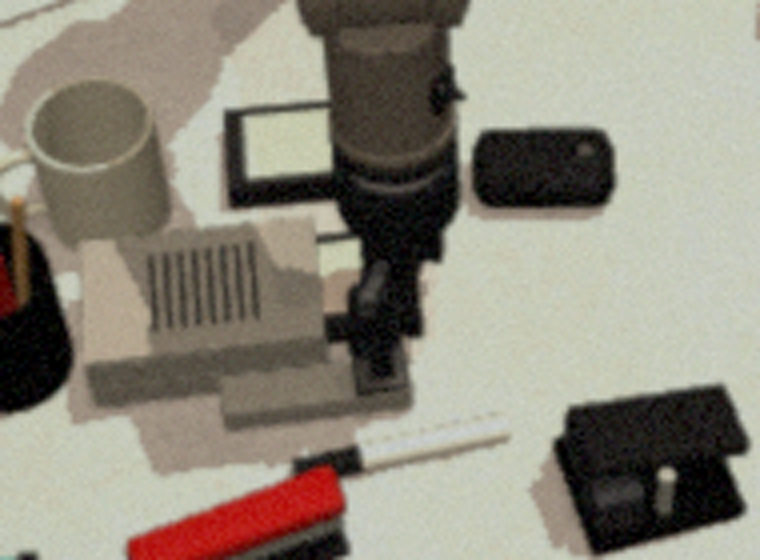

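View pics/t2c.png

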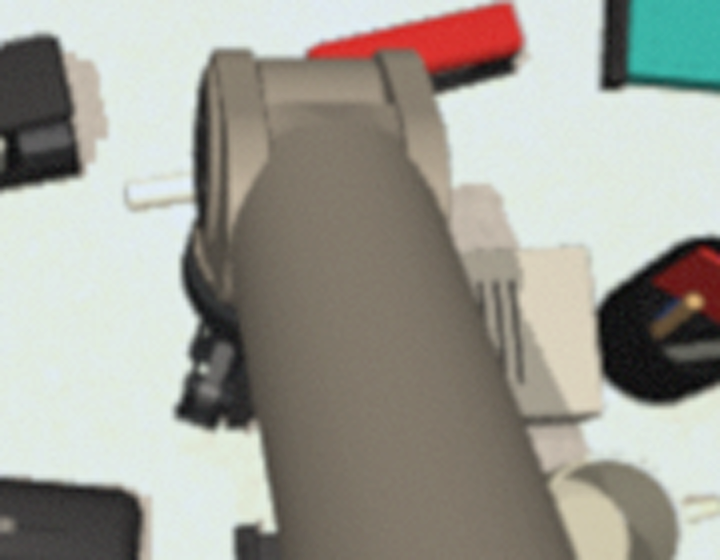

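The cartridge has popped out: there is dark material from the mouth to finger B at scene crop (335–420,328), and its corner shows at top crop (240,410). I'll back finger B off along the exit direction, then lift.

Run:
```python
from look import *
d=c+out*8
ctrl.line_to([*d,17.5],speed=25); print(status.current_eef_pos(),status.current_contact_force())
ctrl.line_to([*(c+out*10),80],speed=60)
ctrl.line_to([*(c+out*10),260],speed=150)
ctrl.movep([430,150,300],[180,0,psis[1]])
look(3); print(status.current_time(),status.current_contact_force())
for n in('top','scene'):
  for t in('cart_front','key_top'):
    print(n,t,[(np.round(r['point'],1),round(r['p'],2)) for r in finder.spot_point(n,t)])
```

```text
[ 555.67586313 -132.56351781   17.8057901 ] [ 2.30509124 -1.15686351  3.5598423 ]
10.675 [-0.10577522 -0.5837209  -0.33575431]
top cart_front [(array([315.7, 201.4]), 0.89), (array([412.6, 112.7]), 0.8)]
top key_top [(array([322.9, 170.2]), 0.6), (array([422.4, 193.1]), 0.4), (array([257.8, 138.5]), 0.28), (array([340.8, 197.6]), 0.27)]
scene cart_front [(array([148.4, 307.2]), 0.74), (array([245.8, 220.8]), 0.7)]
scene key_top [(array([220.1, 227.2]), 0.68), (array([233.4, 239.5]), 0.59), (array([398.1, 158.7]), 0.38), (array([166.5, 202.3]), 0.22)]
```

View pics/s3c.png

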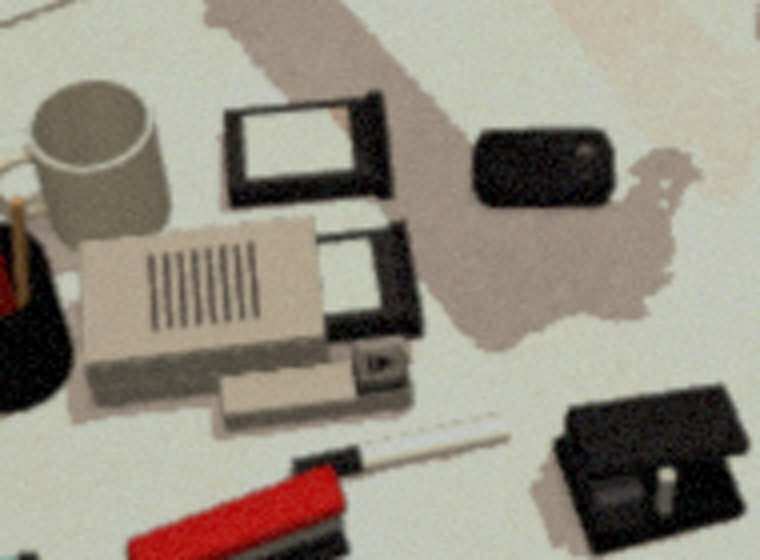

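View pics/t3c.png

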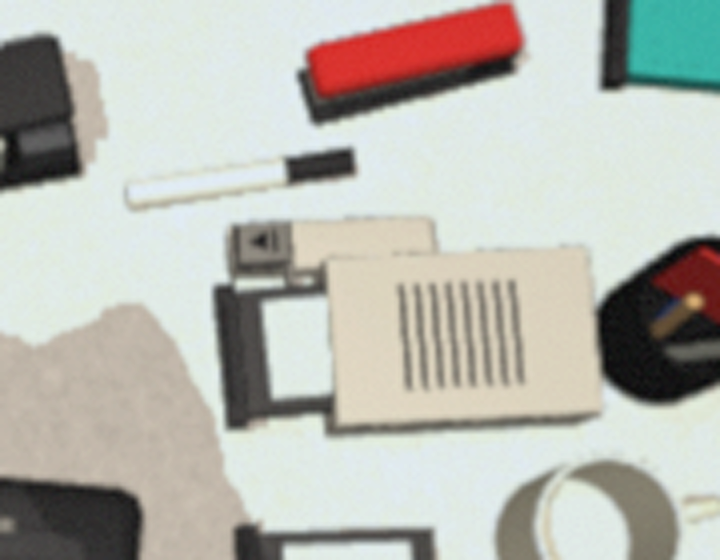

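The cartridge stays level and straight, sticking out of the bay, with its front edge at top crop (217–228, 288–425). The key looks up. I'll measure the amount it protrudes and its level.

Run:
```python
from look import *
def inv(w):
    d=np.array(w[:2])-p[:2];cc,s=np.cos(p[2]),np.sin(p[2]); return np.round([cc*d[0]+s*d[1],-s*d[0]+cc*d[1],w[2]],1)
for n,o,pts in(('top',(260,110),[(217,288),(228,425)]),('scene',(140,150),[(405,223),(420,318)])):
    for u,v in pts: print(n,inv(atz(n,(u+.5)/4-.5+o[0],(v+.5)/4-.5+o[1],48)))
D=np.load('pics/t3_d.npy')
for nm,P in dict(front=(-50,0,48),fl=(-50,-30,48),fr=(-50,30,48),rail=(-10,0,48),key=(-31,63,38),pod=(20,63,26),roof=(100,0,56)).items():
    u,v=proj('top',W(p,P)); k=D[int(round(v))-1:int(round(v))+2,int(round(u))-1:int(round(u))+2]
    print(nm,inv(atd('top',u,v,np.median(k))))
A1=cv2.imread('pics/top0.png').astype(int);A2=cv2.imread('pics/t3.png').astype(int)
for t in('stapler','mouse','mug','marker','pen_pot','punch','spare'):
    print(t,[(np.round(r['point']),round(r['p'],2)) for r in finder.spot_point('top',t)][:2])
```

```text
top [-60.6  34.5  48. ]
top [-58.8 -44.   48. ]
scene [-56.8 -40.4  48. ]
scene [-58.3  37.   48. ]
front [-49.7   0.4  45.6]
fl [-49.7 -29.6  45.4]
fr [-49.6  30.7  44.7]
rail [-9.8  0.2 46.7]
key [-31.  63.  38.]
pod [20.1 63.2 25.3]
roof [99.9 -0.1 56.3]
stapler [(array([361., 126.]), 0.65)]
mouse [(array([273., 239.]), 0.59), (array([361., 126.]), 0.41)]
mug [(array([402., 247.]), 0.58), (array([338., 195.]), 0.52)]
marker [(array([322., 156.]), 0.84), (array([339., 196.]), 0.57)]
pen_pot [(array([423., 191.]), 0.68), (array([342., 258.]), 0.65)]
punch [(array([255., 140.]), 0.81), (array([362., 127.]), 0.25)]
spare [(array([342., 258.]), 0.56)]
```

Run:
```python
from look import *
D=np.median([grab_frame('top')[1] for _ in range(5)],0); S=np.median([grab_frame('scene')[1] for _ in range(5)],0)
def inv(w):
    d=np.array(w[:2])-p[:2];cc,s=np.cos(p[2]),np.sin(p[2]); return np.array([cc*d[0]+s*d[1],-s*d[0]+cc*d[1],w[2]])
def meas(n,Z,x,ys,z):
    r=[]
    for y in ys:
        u,v=proj(n,W(p,(x,y,z)));r.append(inv(atd(n,u,v,Z[int(round(v)),int(round(u))]))[2])
    return np.round(np.median(r),1)
for n,Z in(('top',D),('scene',S)):
    print(n,'cart',[(x,meas(n,Z,x,np.arange(-30,31,5),48)) for x in(-54,-50,-46,-42,-36,-30,-24,-18,-12,-6)])
    print(n,'roof',[(x,meas(n,Z,x,np.arange(-35,36,5),56)) for x in(8,30,70,110,140)],'desk',meas(n,Z,-90,np.arange(-30,31,5),0),'pod',meas(n,Z,30,np.arange(55,72,4),26),'key',meas(n,Z,-31,np.arange(56,71,3),38))
```

```text
top cart [(-54, np.float64(45.7)), (-50, np.float64(45.3)), (-46, np.float64(46.0)), (-42, np.float64(46.3)), (-36, np.float64(47.0)), (-30, np.float64(46.6)), (-24, np.float64(47.1)), (-18, np.float64(47.4)), (-12, np.float64(47.3)), (-6, np.float64(48.2))]
top roof [(8, np.float64(55.3)), (30, np.float64(55.8)), (70, np.float64(55.9)), (110, np.float64(55.9)), (140, np.float64(55.7))] desk -0.2 pod 26.0 key 37.6
scene cart [(-54, np.float64(49.5)), (-50, np.float64(49.7)), (-46, np.float64(49.1)), (-42, np.float64(49.9)), (-36, np.float64(49.2)), (-30, np.float64(50.2)), (-24, np.float64(50.1)), (-18, np.float64(51.1)), (-12, np.float64(51.0)), (-6, np.float64(51.3))]
scene roof [(8, np.float64(60.0)), (30, np.float64(59.5)), (70, np.float64(59.5)), (110, np.float64(58.5)), (140, np.float64(59.0))] desk 3.4 pod 28.5 key 42.1
```

The key is up and the protrusion is about 58 mm. The depth slope shows the cartridge's nose drooping about 2.5°, because its centre is just past the floor edge. With the fingers shut, I'll nudge it in by about 6 mm so it lies level, which is still well clear of the ejector's reach.

Run:
```python
from look import *
u=dw([0,-1])-dw([0,0]); ps=np.degrees(np.arctan2(u[0],-u[1])); ps=[ps,ps+180,ps-180]; ps=min(ps,key=lambda a:abs(a-70)); print(ps)
R=[180,0,ps]
fingers.close(squeeze=20)
s=dw([-90,0])
ctrl.movep([*s,250],R)
ctrl.line_to([*s,60],speed=150); ctrl.line_to([*s,34],speed=50)
print(status.current_eef_pos(),status.current_time())
r=ctrl.line_to([*dw([-62,0]),34],speed=20,stop_force=8)
print(r,status.current_eef_pos(),status.current_contact_force(),dw([-62,0]))
ctrl.line_to([*dw([-85,0]),34],speed=60)
ctrl.line_to([*dw([-90,0]),250],speed=150)
ctrl.movep([430,150,300],R)
look(4)
D=np.median([grab_frame('top')[1] for _ in range(5)],0)
def inv(w):
    d=np.array(w[:2])-p[:2];cc,s=np.cos(p[2]),np.sin(p[2]); return np.array([cc*d[0]+s*d[1],-s*d[0]+cc*d[1],w[2]])
def meas(x,ys,z):
    r=[]
    for y in ys:
        u,v=proj('top',W(p,(x,y,z)));r.append(inv(atd('top',u,v,D[int(round(v)),int(round(u))]))[2])
    return float(np.round(np.median(r),1))
print([(x,meas(x,np.arange(-30,31,5),48)) for x in(-60,-57,-54,-50,-46,-42,-36,-30,-24,-18,-12,-6)],meas(-31,np.arange(56,71,3),38))
print(status.current_time())
```

```text
93.21999999999981
[ 532.21236353 -102.17940263   33.81152144] 15.65
False [ 534.47525726 -129.14325633   34.31992743] [0.36853703 5.3836496  3.33110324] [ 533.81745856 -130.19788449]
[(-60, -0.2), (-57, -0.3), (-54, 43.9), (-50, 46.3), (-46, 46.6), (-42, 46.1), (-36, 46.3), (-30, 46.6), (-24, 47.4), (-18, 47.1), (-12, 47.1), (-6, 47.6)] 38.4
20.75
```

View pics/s4c.png

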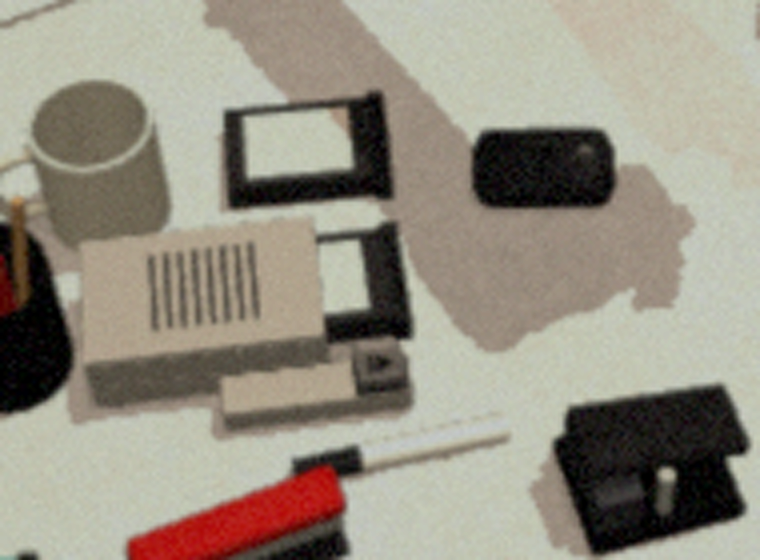

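View pics/t4c.png

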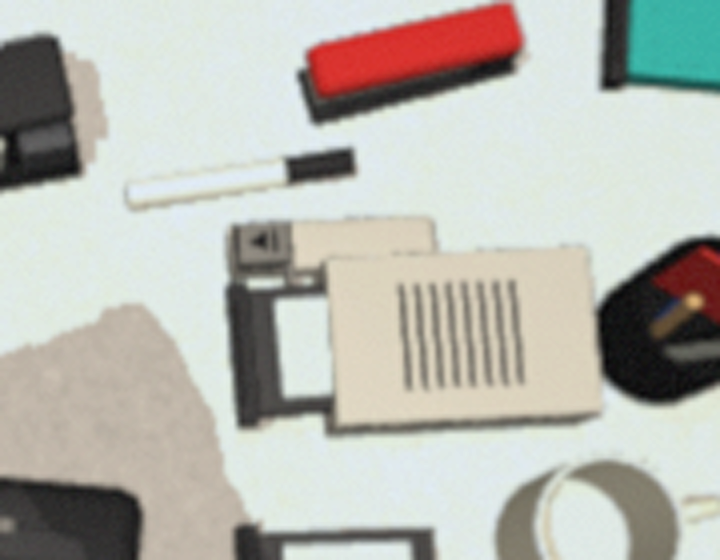

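Run:
```python
from look import *
def inv(w):
    d=np.array(w[:2])-p[:2];cc,s=np.cos(p[2]),np.sin(p[2]); return np.array([cc*d[0]+s*d[1],-s*d[0]+cc*d[1],w[2]])
for k,xf in((3,-55),(4,-50)):
  for n in('top','scene'):
    D=np.load(f'pics/{n[0]}{k}_d.npy')
    P=np.array([inv(atd(n,u,v,D[v,u])) for v in range(150,260) for u in range(200 if n=='scene' else 300,360) if D[v,u]>0])
    m=(P[:,0]>xf)&(P[:,0]<-5)&(abs(P[:,1])<33)&(P[:,2]>40)&(P[:,2]<55);Q=P[m]
    co=np.linalg.lstsq(np.c_[Q[:,:2],np.ones(len(Q))],Q[:,2],rcond=None)[0]
    m=(P[:,0]>5)&(P[:,0]<100)&(abs(P[:,1])<40)&(P[:,2]>50);q=P[m]
    cr=np.linalg.lstsq(np.c_[q[:,:2],np.ones(len(q))],q[:,2],rcond=None)[0]
    f=P[(abs(P[:,1])<30)&(P[:,2]>38)&(P[:,2]<55)]
    print(k,n,'tilt x,y deg',np.degrees(co[:2]).round(2),'z@-50',(co[2]-50*co[0]).round(1),'roof',np.degrees(cr[:2]).round(2),'front',np.percentile(f[:,0],1).round(1),len(Q))
```

```text
3 top tilt x,y deg [ 2.48 -0.48] z@-50 45.8 roof [0.21 0.69] front -60.5 638
3 scene tilt x,y deg [ 2.33 -0.63] z@-50 49.2 roof [-0.45 -0.25] front -59.2 396
4 top tilt x,y deg [2.23 0.14] z@-50 45.8 roof [-0.54 -0.1 ] front -53.7 568
4 scene tilt x,y deg [1.71 0.05] z@-50 49.5 roof [-0.11  0.12] front -52.5 351
```

Run:
```python
from workcell import *
print(status.current_time(),status.current_contact_force()); print(order.close_job())
```

```text
20.75 [-0.71319387  0.04802813  0.92215717]
the job is handed in; nothing more can be done
None
```

The cartridge is ejected and sticks out of the far dock by about 53 mm of its 112 mm, but it is not perfectly level: its nose hangs about 2° low. I handed the job in at 20.8 s.

- **Eject:** I pressed the key with one fingertip. The other finger stood in front of the bay and stopped the cartridge at about 58 mm out. I then backed that finger off and lifted the hand away.
- **Extra push:** Depth readings showed the nose drooping about 2.4°, so I nudged the cartridge about 6 mm back in with the fingers shut, pushing with about 5 N. You had not asked for this, and it hardly helped: the tilt now reads 1.7° to 2.2°.
- **Last checks:** The cartridge is straight and still carried by the dock. The key is up, at 38 mm, and the hand is well clear. In the dock-area views the other things on the desk look unmoved. I took no later picture to confirm that the cartridge lies completely still.
- **Disagreement:** The two cameras differ by 1 to 2 mm on the cartridge's position, and the scene camera reads about 3 mm high.

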